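Shift a lathe's feed gearbox into third

ROBOT

A 6-joint arm with a two-finger parallel gripper is mounted at the origin on the work surface. World frame = base frame: x ahead of the robot, y to its left, z up, the work surface at z = 0. Lengths are in mm, angles in degrees, forces in N, time in s.
With the tool pointing down it reaches from about 400 to 825 mm from the base axis. Payload 7 kg.
Tool frame: the origin (TCP) lies midway between the tips of the shut fingers; the grasp point (between the pads) lies arm.grasp_offset behind it (arm.grasp_offset is the distance from the TCP to the grasp point, in mm); z points along the fingers, x is the direction in which the jaws open and shut, and the axes are right-handed (so a half turn about z gives the same grasp; the last joint's range is limited). The gripper opens to 85 mm and grips with 20 to 120 N. Pads are 22 mm wide; open, the fingers measure 114 mm over their backs; the gripper's body (76 mm by 85 mm) begins 54 mm behind the grasp point. The pads swing forward as they close: fully open they stand 13 mm farther back than shut.
Start: joints at [88.642, 20.546, 0.682, 0, -70.136, -16.507], TCP at [207.08, 642.428, 231.302] pointing down, gripper open.
Joint ranges: [-176.03, 176.03], [-82.01, 121.73], [-58.28, 71.71], [-173.87, 95.51], [-174.79, -0.11], [-173.66, 173.66]. Speed limits (degrees/s): [136.94, 136.94, 172.46, 180, 180, 180].

INTERFACE

Orientations are given as a 3x3 rotation matrix whose columns are the frame's x, y, z axes.
In Python, from plant import arm gives the robot as it stands. The module is installed in compiled form; this text tells all that it offers. Calls block until the motion is done:
- arm.goto(position, orientation): joint-space move of the TCP to a pose.
- arm.movel(position, rot=None, feed=150): straight line of the TCP; rot=None keeps the orientation; feed is the mean speed in mm/s.
- arm.set_joints(angles): joint-space move.
- arm.command_gripper(opening, newtons=None): finger opening in mm; newtons is the grip in N (None keeps the last); returns when the fingers have stopped.
- arm.wait(seconds).
- arm.ik(position, orientation): joint angles nearest the present ones, or None.
- arm.camera(name): name is "scene" or "top" or "wrist"; returns a dict with "image" (384x512x3 uint8, red, green, blue), "depth" (384x512 float32, mm along the optical axis (not along the pixel's ray), 0 where there is no reading), "K" (3x3 intrinsics, pixels), "R" (3x3) and "t" (3): a world point X has camera coordinates R X + t; the wrist camera has in their place "tool_from_camera" (4x4, takes a point from camera to tool coordinates, whose origin is the TCP and whose axes are the tool frame's). Camera axes: x right, y down, z forward; pixel columns grow to the right and rows downward; lengths in mm; the calibration is good to about 2 mm. A picture is of the moment at which its call begins: read the wrist's pose just before it.
A pose or a line that the arm cannot do raises arm.MotionError and nothing moves.
- arm.finish_job(): hands the job in, once; it reports no verdict.
Trained networks look in a picture, given as the dict that the camera call returned (one of the last four; its "shot" number tells which), for a name from the list of things; names that differ only in an ending like _2 or _b are one class to them, and where a whole thing is asked for, a point or a joint stands for the part that bears it (a point fixed in the world has none). Each returns a list of dicts, best first, with "conf" (0 to 1); they miss things now and then, are a little off and sometimes report something else, mostly with a low value. They report only what shows in the picture. A call takes as long as a camera call.
- arm.look_for(picture, target): "extent" ([left, top, right, bottom] in pixels, round what is visible of it).
- arm.silhouettes(picture, target): "region" (384x512 bool, what is visible of it) and "extent" ([left, top, right, bottom] in pixels, round what is visible of it).
Readings, each from a call of its own:
- arm.read_t(): time.
- arm.read_joints(): joint angles.
- arm.read_dq(): joint speeds.
- arm.read_joint_efforts(): joint torques, N m.
- arm.read_position(): TCP position.
- arm.read_orientation(): TCP orientation.
- arm.read_force(): force on the tool from outside, world axes, zero at the start.
- arm.read_ft_torque(): the same for the moment, N m.
- arm.read_grip_width(): finger opening in mm.
Only numpy, scipy, OpenCV 4.12 (cv2) and the standard library are available. Lean on these libraries where they do the work, as an engineer would, in place of code of your own. Each camera call takes 0.05 s, during which the arm holds its last target. There are 200 camera calls.

TASK

Put the lathe's feed gearbox into third: push its lever along the left leg of the H gate to the neutral cross channel, across to the right leg, then forward (away from the robot), fully home in the third slot, and leave it there. Only push the lever with the outside of the fingers: never take it between them and never force it against the gate. Leave the chuck key, oil bottle, lathe centre and bearing on the bench where they are.

Things in the scene. Friction and masses are not known exactly. Their poses are not given: they have to be found in the camera images.
- gearbox: Grey cast feed gearbox fixed to the bench, sizes in mm: housing 180 (x) x 200 (y) x 107 high, foot flange 210 x 240 x 16, stub shaft 45 long out of its right side at height 55. Origin: centre of its underside, on the bench; +x forward (away from the robot, turned by up to 0.35 rad), +y left, z up.
- gate (a point): Centre of the H opening at the top face of the steel gate plate (112 x 112, 12 thick, top 120 above the bench); axes as the gearbox's. Two legs 20 wide, 70 long along x at y = +22 and -22, joined at x = 0 by the neutral cross channel, 20 wide. First slot far left, second near left, third far right, fourth near right. The lever starts anywhere along the left leg.
- lever: Shift lever: steel rod, 12 diameter, up through the gate, with a plain black ball knob, 40 diameter. Origin: knob centre; +z along the rod, outwards. 2 to 3 N at the knob moves it; no spring or detent, it stays where left. 4 mm play each side in the gate. Over 60 N from the fingers is forcing it; the point between the finger pads inside knob or rod is taking it between the fingers.
- pivot (a point): Point inside the housing about which the lever tilts, 180 below the knob centre, on the gearbox's z axis 30 above the bench; axes as the gearbox's. With a = joint across, s = joint shift, the knob centre from here is x = 180 sin s, y = -180 cos s sin a, z = 180 cos s cos a (mm).
- across (a joint): Sideways tilt of the lever in rad: -0.26 in the middle of the left leg, 0 midway, +0.26 in the right leg (stops at both).
- shift (a joint): Fore and aft tilt of the lever in rad: -0.30 fully near (towards the robot), 0 in the neutral cross channel, +0.30 fully forward (stops at both). The gate lets the lever cross only within about 0.045 rad of 0.
- third_home (a point): Where the knob's centre stands when the lever is fully home in the third slot, axes as the gearbox's.
- chuck_key: Bystander, loose: steel T-shaped chuck key lying down, 123 long (along its x), cross bar 100, 20 high; origin under the middle of its shank.
- oil_bottle: Bystander, loose: white capped oil bottle, 52 diameter, 130 high, standing; origin under its centre.
- centre: Bystander, loose: steel lathe centre standing on its thick end, 34 largest diameter, 78 high, pointed top; origin under its centre.
- bearing: Bystander, loose: steel ring bearing lying flat, 52 diameter, 15 high; origin under its centre.

How it is judged:
By the outcome, as a careful person would: the job done as asked, in the order asked, and still so for the second after the job is handed in, with the robot touching nothing.
It also fails if it takes over 64 s, if anything falls off the work surface, if the arm or the gripper's body presses on something with over 40 N, if the wrist force passes 120 N, or if a joint passes its speed limit or range.

## Working session

There is one attempt and no reset: what is moved stays moved. The work goes in short steps, each a Python script; the robot and the scene stay as the last script left them, time stands still between calls to the robot, and variables do not carry over. Pictures are saved under pics/ and viewed, about 8 in all and at most 12, crops included, and the job is handed in when it is done.

```bash
mkdir -p pics; cat > h.py <<'E'
import numpy as np, cv2
from plant import arm
def pts(p,mask):
    v,u=np.nonzero(mask&(p["depth"]>0)); d=p["depth"][v,u]
    c=np.linalg.inv(p["K"])@np.vstack([u,v,np.ones_like(u)])*d
    return ((p["R"].T)@(c-np.array(p["t"]).reshape(3,1))).T
E
python3 - <<'E'
from h import *
ims=[]
for n in("scene","top"):
    p=arm.camera(n); im=p["image"][:,:,::-1].copy()
    for t in("lever","gate","gearbox","oil_bottle","chuck_key","centre","bearing"):
        r=arm.silhouettes(p,t)
        for q in r[:1]:
            X=pts(p,q["region"]); print(n,t,round(q["conf"],2),np.round(q["extent"]),len(X), np.round(np.median(X,0)) if len(X) else "", np.round(np.percentile(X,[2,98],0)).tolist() if len(X) else "")
            e=[int(a) for a in q["extent"]]; cv2.rectangle(im,e[:2],e[2:],(0,0,255),1); cv2.putText(im,t[:4],(e[0],e[1]),0,.4,(0,0,255))
    cv2.imwrite(f"pics/{n}.png",im)
    np.savez(n+".npz",**{k:p[k] for k in("image","depth","K","R","t")})
print(arm.read_t(),arm.grasp_offset,arm.read_orientation())
E
```

```text
scene lever 0.98 [258. 134. 273. 180.] 372 [564. 129. 199.] [[546.0, 115.0, 115.0], [575.0, 149.0, 221.0]]
scene gate 0.78 [193. 132. 315. 266.] 8646 [614.  55. 102.] [[481.0, -30.0, 7.0], [679.0, 182.0, 202.0]]
scene gearbox 0.88 [193. 135. 318. 266.] 8645 [615.  55. 101.] [[483.0, -30.0, 7.0], [679.0, 183.0, 202.0]]
scene oil_bottle 0.69 [333. 166. 360. 212.] 877 [711. 274.  66.] [[683.0, 262.0, -1.0], [729.0, 368.0, 129.0]]
scene chuck_key 0.5 [286. 161. 329. 192.] 326 [577. 308.  13.] [[481.0, 280.0, -2.0], [612.0, 346.0, 19.0]]
scene centre 0.51 [167. 225. 181. 250.] 317 [ 520. -101.   49.] [[446.0, -112.0, -2.0], [527.0, -65.0, 74.0]]
scene bearing 0.84 [185. 266. 208. 286.] 386 [ 617. -133.   13.] [[592.0, -156.0, 2.0], [638.0, -109.0, 16.0]]
top lever 0.7 [206. 203. 223. 216.] 218 [555. 139. 215.] [[537.0, 115.0, 124.0], [571.0, 160.0, 223.0]]
top oil_bottle 0.86 [154. 156. 177. 178.] 336 [692. 279.  87.] [[677.0, 262.0, 3.0], [717.0, 305.0, 131.0]]
top chuck_key 0.92 [146. 192. 180. 241.] 326 [571. 309.  14.] [[486.0, 256.0, 3.0], [610.0, 339.0, 20.0]]
top bearing 0.53 [298. 187. 316. 208.] 163 [ 609. -134.   13.] [[589.0, -154.0, -1.0], [632.0, -110.0, 18.0]]
0.8 18.700000000000003 [[-3.06758252e-01 -9.51787463e-01 -1.04340789e-05]
 [-9.51787462e-01  3.06758252e-01  3.68273695e-05]
 [-3.18510887e-05  2.12281250e-05 -9.99999999e-01]]
```

View pics/scene.png

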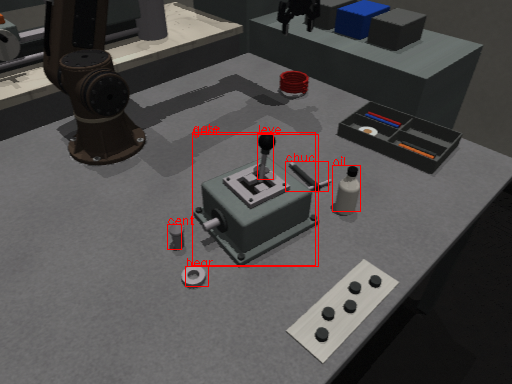

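View pics/top.png

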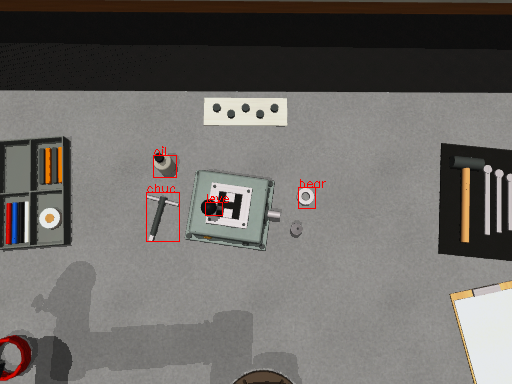

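The knob stands at the left leg, near side. In the top view the knob is at about (210,208), the gate plate at (230,205) and the stub shaft on the right, so the gearbox is yawed slightly negative. Next I fit the pose.

```bash
cat > fit.py <<'E'
from h import *
from scipy.optimize import least_squares
def sphere(X,r=20):
    f=lambda c:np.linalg.norm(X-c,axis=1)-r
    s=least_squares(f,X.mean(0)-[0,0,8],loss="soft_l1",f_scale=1.5); return s.x,np.sqrt(np.mean(s.fun**2))
def fits(p,n):
    X=pts(p,np.ones((384,512),bool)); 
    box=(abs(X[:,0]-590)<150)&(abs(X[:,1]-85)<130)
    X=X[box]
    for lo,hi,nm in((114,126,"plate112"),(100,112,"housing180x200"),(10,20,"flange210x240")):
        P=X[(X[:,2]>lo)&(X[:,2]<hi)].astype(np.float32)
        print(n,nm,len(P),np.round(np.median(P[:,2]),1),[np.round(a,1) for a in cv2.minAreaRect(P[:,:2])])
    K=X[(X[:,2]>190)&(X[:,2]<240)]; K=K[np.linalg.norm(K[:,:2]-np.median(K[:,:2],0),axis=1)<35]
    print(n,"knob",len(K),*sphere(K))
if __name__=="__main__":
    for n in("scene","top"): fits(np.load(n+".npz"),n)
E
python3 fit.py
python3 - <<'E'
import cv2
im=cv2.imread("pics/top.png")[150:260,170:290]
cv2.imwrite("pics/crop.png",cv2.resize(im,None,fx=5,fy=5,interpolation=2))
E
```

```text
Traceback (most recent call last):
  File "fit.py", line 16, in <module>
    for n in("scene","top"): fits(np.load(n+".npz"),n)
                             ~~~~^^^^^^^^^^^^^^^^^^^^^
  File "fit.py", line 12, in fits
    print(n,nm,len(P),np.round(np.median(P[:,2]),1),[np.round(a,1) for a in cv2.minAreaRect(P[:,:2])])
                                                                            ~~~~~~~~~~~~~~~^^^^^^^^^
cv2.error: OpenCV(4.12.0) /io/opencv/modules/imgproc/src/convhull.cpp:143: error: (-215:Assertion failed) total >= 0 && (depth == CV_32F || depth == CV_32S) in function 'convexHull'
```

View pics/crop.png

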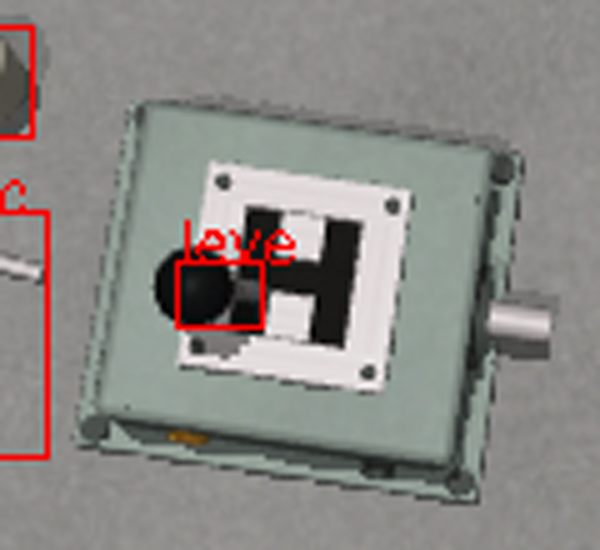

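The crop shows the knob at crop (195,287), on the near half of the left leg. The plate corners are at about (212,162), (410,190), (382,388) and (180,365).

```bash
cat > fit2.py <<'E'
from fit import *
def run(p,n):
    M=(p["image"].min(2)>150).astype(np.uint8)
    X=np.zeros((384,512,3)); 
    full=np.ones((384,512),bool); v,u=np.nonzero(p["depth"]>0); X[v,u]=pts(p,full)
    near=(abs(X[...,0]-590)<110)&(abs(X[...,1]-80)<110)
    m=near&(X[...,2]>113)&(X[...,2]<127)&(p["image"].min(2)>110)
    P=X[m].astype(np.float32).copy()
    print(n,"plate",len(P),np.median(P[:,2]),cv2.minAreaRect(np.ascontiguousarray(P[:,:2])))
    m=near&(X[...,2]>100)&(X[...,2]<112); P=X[m].astype(np.float32)
    print(n,"housing",len(P),np.median(P[:,2]),cv2.minAreaRect(np.ascontiguousarray(P[:,:2])))
    m=near&(X[...,2]>185)&(X[...,2]<240)&(p["image"].max(2)<90); K=X[m]
    K=K[np.linalg.norm(K[:,:2]-np.median(K[:,:2],0),axis=1)<35]
    print(n,"knob",len(K),*sphere(K))
if __name__=="__main__":
    for n in("scene","top"): run(np.load(n+".npz"),n)
E
python3 fit2.py
```

```text
scene plate 898 119.11256 ((571.5045166015625, 96.121826171875), (112.76756286621094, 116.14225769042969), 81.17667388916016)
scene housing 2689 105.96929 ((572.53076171875, 93.58441925048828), (198.13809204101562, 180.7816925048828), 82.27242279052734)
scene knob 252 [555.84073561 143.43265761 201.51261152] 1.17914284913667
top plate 1084 118.627716 ((571.2085571289062, 94.36369323730469), (111.77440643310547, 112.57032775878906), 81.7331314086914)
top housing 3028 105.68319 ((570.7103271484375, 94.22595977783203), (198.3927459716797, 179.32015991210938), 81.7842025756836)
top knob 196 [555.41048298 142.6072218  201.44811848] 1.153807008761906
```

```bash
cat > g.py <<'E'
from fit2 import *
C=np.array([571.2,94.4]); th=np.radians(-8.2)
G=np.array([[np.cos(th),-np.sin(th)],[np.sin(th),np.cos(th)]])
R=np.column_stack([np.r_[-G[:,1],0],np.r_[-G[:,0],0],[0,0,-1.]])
Z=183
def W(x,y,z=Z): return np.r_[C+G@[x,y],z]
def here(): p=arm.read_position(); return np.round(np.r_[G.T@(np.array(p[:2])-C),p[2]],1)
def F(): f=np.array(arm.read_force()); return np.round(np.r_[G.T@f[:2],f[2]],1)
def push(a,b,step=4,lim=20,feed=60):
    a,b=np.array(a,float),np.array(b,float); n=max(1,int(np.ceil(np.linalg.norm(b-a)/step)))
    for i in range(1,n+1):
        arm.movel(W(*(a+(b-a)*i/n)),feed=feed); f=F()
        print(here(),f,end="; ")
        if np.linalg.norm(f[:2])>lim: print("LIMIT"); break
    print("t",arm.read_t())
def knob():
    for n in("scene","top"):
        p=arm.camera(n); X=np.zeros((384,512,3)); v,u=np.nonzero(p["depth"]>0); X[v,u]=pts(p,np.ones((384,512),bool))
        r=arm.silhouettes(p,"lever")
        if not r: print(n,"none"); continue
        K=X[r[0]["region"]&(X[...,2]>185)&(X[...,2]<226)&(p["image"].max(2)<90)]
        if len(K)<30: print(n,"few",len(K)); continue
        c,e=sphere(K); print(n,"knob gearbox",np.round(np.r_[G.T@(c[:2]-C),c[2]],1),"rms",round(e,2),len(K),"conf",round(r[0]["conf"],2))
E
python3 - <<'E'
from g import *
arm.command_gripper(0,20)
p=arm.read_position(); arm.movel([p[0],p[1],330],feed=250)
arm.goto(W(-85,46,300),R); print(here(),F(),arm.read_t())
arm.movel(W(-85,46),feed=150)
arm.movel(W(-60,46),feed=100); print("free",F())
push((-60,46),(-31,46))
arm.movel(W(-95,46),feed=150); print(F(),arm.read_grip_width(),arm.read_t()); knob()
E
```

```text
[-85.   46.7 299.9] [-0.   0.5 -0.3] 4.15
free [-0.   0.2 -0.5]
[-56.5  46.  183.1] [ 0.2 -0.8 -0.2]; [-52.8  46.  183. ] [-1.1 -0.1  0.8]; [-49.1  46.  183. ] [-2.6 -0.2  1.7]; [-45.3  46.  182.9] [-2.5 -0.5  1.4]; [-41.7  46.  183. ] [-1.9 -0.4  1.2]; [-38.  46. 183.] [-1.4  0.3  1.4]; [-34.4  46.  183. ] [-2.  -0.6  1.6]; [-30.8  46.  182.9] [-2.   0.6  0.9]; t 7.4833
[0.2 0.6 1.3] 0.21144941134004017 8.0583
scene knob gearbox [ -1.   46.9 203. ] rms 1.15 252 conf 0.71
top knob gearbox [ -1.1  46.  202.6] rms 1.09 172 conf 0.71
```

```bash
python3 - <<'E'
from g import *
arm.movel(W(-95,108),feed=200); arm.movel(W(-1,108),feed=200); arm.movel(W(-1,88),feed=100); print("free",F())
push((-1,88),(-1,-6),step=6)
push((-1,-6),(-1,-14),step=2,lim=10)
arm.movel(W(-1,60),feed=150); print(F(),arm.read_t()); knob()
E
```

```text
free [0.7 0.2 0. ]
[ -1.1  82.  183.2] [-0.1 -0.1  0.5]; [ -0.8  76.5 183.2] [-1.   1.7  1.1]; [ -0.8  70.6 183.3] [0.1 2.8 1.5]; [ -0.9  64.5 183.1] [0.8 2.9 1.3]; [ -1.   58.5 183. ] [0.2 2.  2. ]; [ -0.8  52.8 183.3] [0.4 2.6 3.8]; [ -0.5  47.1 183.8] [-0.1  1.9  6.1]; [ -0.4  41.2 184. ] [-0.   2.1  8. ]; [ -0.3  35.3 184.1] [0.4 1.3 8.4]; [ -0.3  29.3 184. ] [0.4 1.4 7.3]; [ -0.5  23.3 183.8] [0.5 0.4 6.8]; [ -0.8  17.4 183.3] [0.2 1.2 4.6]; [ -1.1  11.4 182.8] [0.6 1.1 2.5]; [ -1.3   5.5 182.5] [0.7 1.3 0.2]; [ -1.3  -0.3 182.6] [ 0.4  1.5 -0.7]; [ -1.2  -6.2 182.8] [-0.1  1.1 -0.4]; t 13.6833
[ -1.1  -8.  182.9] [-0.6  1.7 -1.1]; [ -1.  -10.1 183. ] [-0.   1.3 -0.9]; [ -1.  -12.1 183. ] [ 0.4  2.  -1.6]; [ -1.  -13.9 183. ] [ 0.8  4.5 -2.1]; t 14.6833
[-0.3 -0.6  0.5] 15.325
scene knob gearbox [ -0.8 -45.2 203.2] rms 1.06 270 conf 0.72
top knob gearbox [ -0.9 -46.3 202.7] rms 1.31 191 conf 0.56
```

```bash
python3 - <<'E'
from g import *
arm.movel(W(-70,60),feed=200); arm.movel(W(-70,-46),feed=200); arm.movel(W(-38,-46),feed=100); print("free",F())
push((-38,-46),(18,-46),step=6)
push((18,-46),(30,-46),step=1,lim=14,feed=30)
arm.movel(W(-75,-46),feed=150); print(F(),arm.read_t()); knob()
p=arm.camera("top"); cv2.imwrite("pics/end.png",cv2.resize(p["image"][130:270,130:330,::-1],None,fx=4,fy=4))
E
```

```text
free [-0.7 -0.1  0. ]
[-32.4 -45.9 183.1] [ 0.2  0.1 -0. ]; [-26.8 -46.1 183. ] [-1.9 -0.1  1.9]; [-21.1 -46.1 182.9] [-0.8  0.1  0.8]; [-15.4 -46.  182.9] [-0.7 -0.2  0.2]; [ -9.8 -46.  182.9] [-1.5  0.1  0.1]; [ -4.3 -46.  182.9] [-1.   0.8  0.1]; [  1.3 -46.  182.8] [-0.9 -0.1 -0.8]; [  6.9 -46.  182.9] [-1.4  0.1 -0.4]; [ 12.6 -46.1 183. ] [-0.5 -0.8 -1. ]; [ 18.2 -46.1 183. ] [-1.  -0.5 -0.4]; t 19.6667
[ 18.9 -46.  183. ] [-1.5 -0.2 -1.9]; [ 19.9 -46.  182.9] [-1.7  0.2 -1.4]; [ 21. -46. 183.] [-2.1 -0.6 -1.4]; [ 22.1 -46.  183. ] [-1.8 -1.2 -1.4]; [ 22.9 -46.  183. ] [-2.7 -0.1 -2.2]; [ 23.6 -46.1 182.8] [-6.   0.4 -2. ]; [ 24.  -46.2 182.7] [-7.   0.9 -1.5]; [ 24.5 -46.2 182.6] [-9.1  1.2  1.3]; [ 24.8 -46.3 182.5] [-11.7   0.7   2.6]; [ 25.1 -46.4 182.4] [-14.6   1.7   3.7]; LIMIT
t 22.1667
[ 0.2 -0.7 -0. ] 23.0
scene knob gearbox [ 53.8 -43.1 194.9] rms 0.95 279 conf 0.84
top knob gearbox [ 53.4 -44.7 194.9] rms 1.49 135 conf 0.57
```

View pics/end.png

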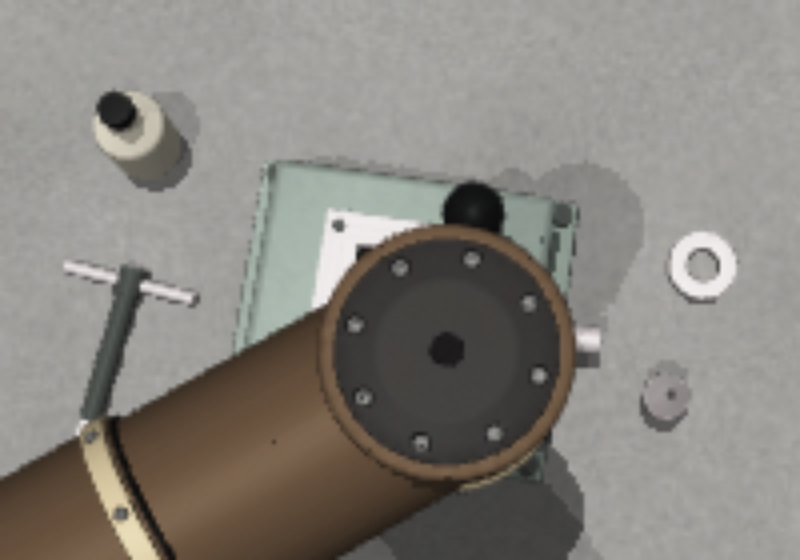

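The picture shows the knob far right, at (473,210), with all four bystanders where they were. The measured position matches third home (53.2, -44, 196), and the end stop was felt.

```bash
python3 - <<'E'
from g import *
arm.movel(W(-75,-46,280),feed=150); arm.wait(0.5); print(F(),arm.read_t()); knob(); arm.finish_job()
E
```

```text
[-0.4  1.1 -0.2] 24.55
scene knob gearbox [ 53.9 -43.1 195.2] rms 1.07 275 conf 0.55
top none
the job is handed in; nothing more can be done
```

The gearbox is in third, and I handed the job in at about 25 s of the 64 s allowed. With the fingers shut, I pushed the lever only with their outside. It went up the left leg to neutral, across to the right leg, then forward until I felt the end stop.

- **Knob position:** before I raised the arm, both cameras put it at about (53.6, -44, 195) mm in gearbox axes, against a calculated third home of (53.2, -44.2, 196). After raising it, the scene camera agreed, reading (53.9, -43.1, 195.2). The top camera's search did not find the lever in that last picture, most likely because the arm hid it.
- **Forces:** the free pushes took about 1 to 3 N. I stopped at 14.6 N sideways on the end stop. There was a passing vertical reading of up to 8 N during the crossing.
- **Surroundings:** the chuck key, oil bottle, lathe centre and bearing look unmoved in the picture taken after the last push. I did not measure them again. The arm was raised clear of everything at hand-in.

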